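Move the clip-on test gauge from the yellow pump to the green pump

TASK

The yellow pump has been tested: hold in the red release button of the clip-on gauge adapter, pull the adapter straight up out of the yellow pump's port without wrenching it, and clip it fully home in the green pump's port (whose height setting is not known exactly), so that its shoulder sits down on the port and the button has sprung out again. Use only moderate force on the ports (about 25 N at most), and leave the other things on the bench where they are.

Things in the scene. Friction and masses are not known exactly. Their poses are not given: they have to be found in the camera images.
- adapter: Clip-on test gauge, about 180 g, clipped in the yellow pump's port at the start. Origin: middle of its shoulder's underside; z up along it. From the origin up: black shoulder 34 x 36 mm, 6 mm high; black grip body 28 mm (x) by 30 mm (y), z = 6 to 46 mm; dial gauge of 30 mm diameter, z = 46 to 65 mm. The -x face is flat at x = -14 mm; the red button stands out of the +x face.
- adapter_button (a point): Middle of the red button's outer face (18 mm wide in y, 24 mm high), at adapter x = 21 mm, z = 26 mm; it moves 5 mm inwards with the button. Axes as the adapter's. Pinching the button and the flat -x face between two fingers along the adapter's x, at z about 26 mm, holds the button in and grips the adapter.
- adapter_stem (a point): Lower end of the adapter's steel stem, 24 mm under its origin. The stem is 14 mm (x) by 20 mm (y), its last 5 mm stepped narrower. A brass latch barb joined to the button sticks out of its +x side to x = 11.5 mm, at adapter z = -18.5 to -12.5 mm, and draws wholly into the stem as the button is pressed.
- release (a joint): The red button. 0 = sprung out; 0.005 m = fully in (face at adapter x = 16 mm). Its spring needs 3 N at first and 8 N fully in. The barb catches unless the button is in by about 0.0045, so hold it in both to pull the adapter out and to push it into a port: it does not snap in by itself. Sprung right out in a port, it is latched.
- yellow_port (a point): Middle of the mouth of the steel port on the yellow pump, on its flat rim 115 mm above the bench; z up, axes as the pump's. Cavity 16 mm (x) by 22 mm (y), with a 3 mm high funnel, 22 x 28 mm at the top; block 39 x 35 mm. With the adapter fully home its origin is at this point, x axes along one another (either way round); when latched it has up to 1.5 mm of play upwards.
- green_port (a point): The like port on the green pump, empty at first, same sizes; but it is screwed to another height each time: its real rim lies 0 to 20 mm straight above this point (115 mm above the bench), to be found by feel or sight. Fully home and latched, the adapter's shoulder rests on that rim. Axes as the pump's; the adapter fits with x axes along one another, either way round.
- yellow_pump: Yellow injection pump bolted to the bench on a grey plate 150 mm (x) by 135 mm (y); origin on the bench under its port. Everything on it but the port and adapter is lower than 95 mm; aluminium flange and shaft at its -x end (to x = -96 mm). It does not move.
- green_pump: The green injection pump, the same shape as the yellow one; it does not move. In either port the seal drags on the stem with about 2 to 8 N, and over the last 3 mm a spring seat pushes up with 2 to 6 N: press the adapter down firmly (10 to 16 N) until its shoulder stops on the rim, and keep it there while the button is let out.
- gear: Dark steel gear hub, 44 mm across, 24 mm high; loose bystander, origin at the middle of its underside.
- wrench: Steel wrench, 160 mm long, lying loose; bystander.
- screwdriver: Screwdriver with orange handle, 180 mm long, lying loose; bystander.
- dish: Aluminium dish 100 mm across, 30 mm high; loose bystander.
- spray_can: White and blue can, 56 mm across, 150 mm high; loose bystander.
- bearing: Steel bearing ring, 48 mm across, 14 mm high; loose bystander.
- gasket_box: Small cardboard box 90 x 60 x 35 mm; loose bystander.
- green_pump_seat (a joint): Spring seat in the bottom of the green port, a brass button 10 mm across. 0 = up, nothing on it; about 0.003 m = pressed down by the stem of an adapter that is fully home; 0.0012 to 0.003 when latched.
Not all that is in view belongs to the job. Of the things like the adapter, leave any that is orange; of the rest the larger one is meant.

How it is judged (in metres and radians):
On the way:
1. with its button held in, the adapter is drawn up out of the yellow pump's port (value of joint release above 0.003 m and z of adapter in the frame of yellow_port above 0.027 m), for 0.1 s.
At the end, for the whole second after the job is handed in: The adapter is latched in the green port: origin within 3 mm sideways of green_port and 2 mm below to 23 mm above it (the rim is 0 to 20 mm above), its stem on the spring seat (in by over 0.6 mm), tilted under 0.1 rad, at rest, button sprung out (under 1.5 mm) (horizontal distance between adapter and green_port below 0.003 m and value of joint green_pump_seat above 0.0006 m and z of adapter in the frame of green_port between -0.002 and 0.023 m and angle between adapter's own z axis and vertical below 0.1 rad and value of joint release below 0.0015 m and linear speed of adapter below 0.02 m/s); the robot touches nothing.
It fails at once if the adapter is wrenched against or rammed into the yellow pump with more than 35 N (contact force between adapter and yellow_pump above 35 N).
It fails at once if the adapter is rammed or wrenched against the green pump with more than 35 N (contact force between adapter and green_pump above 35 N).
It fails at once if a bystander is moved by more than 30 mm (distance of any of gear, wrench, screwdriver, dish, spray_can, bearing, gasket_box from where it was at the start of the episode above 0.03 m).
It also fails if it takes over 45 s, if anything falls off the work surface, if the arm or the gripper's body presses on something with over 40 N, if the wrist force passes 120 N, or if a joint passes its speed limit or range.

ROBOT

A 6-joint arm with a two-finger parallel gripper is mounted at the origin on the work surface. World frame = base frame: x ahead of the robot, y to its left, z up, the work surface at z = 0. Lengths are in m, angles in degrees, forces in N, time in s.
With the tool pointing down it reaches from about 0.3 to 0.75 m from the base axis. Payload 8.5 kg.
Tool frame: the origin (TCP) lies at the very end of the fingers, on their centre line; the grasp point (between the pads) lies 19 mm behind it (hold_point_z is the distance from the TCP to the grasp point, in m); z points along the fingers, y is the direction in which the jaws open and shut (so a half turn about z gives the same grasp; the last joint's range is limited). The gripper opens to 85 mm and grips with 20 to 120 N. Pads are 22 mm wide; open, the fingers measure 114 mm over their backs; the gripper's body (76 mm by 85 mm) begins 54 mm behind the grasp point. The pads swing forward as they close: fully open they stand 13 mm farther back than shut.
Start: joints at [-79.945, 21.807, 74.336, -0, 83.858, -12.336], TCP at [0.21, -0.509, 0.231] pointing down, gripper open.
Joint ranges: [-178.18, 178.18], [-50.72, 133.34], [12.68, 142.11], [-81.47, 261.47], [9.98, 163.14], [-165.26, 165.26]. Speed limits (degrees/s): [136.94, 136.94, 180, 180, 180, 180].

INTERFACE

Orientations are given as a 3x3 rotation matrix whose columns are the frame's x, y, z axes.
In Python, from rig import observe, get_image, close_job, hold_point_z gives the robot as it stands. The module is installed in compiled form; this text tells all that it offers.
- The arm moves only by the tool jog_arm, never from a script. Its arguments are lists of equal length, an entry for each row: "travel": the shift along the world's x, y, z in m, a list of three; "dr": the turn, a rotation vector about the world's x, y, z in rad, a list of three. In form: {"travel": [[x, y, z], ...], "dr": [[rx, ry, rz], ...]}. A call has 1 to 20 rows; each row shifts and turns the commanded pose from where the row before left it; what a row does not reach is not made up. A row lasts 1/12 s, in which the tool goes at most 41.7 mm and 7.16 degrees, less where a joint would pass 70% of its speed; a pose out of reach is approached as far as the arm can. A call with a gripper value outside its range is refused whole. "jaw" is the finger opening in m, from 0 to 0.0854, set as the call begins (left out, the last holds). The fingers move at their own pace and stop on an object; "newtons" is the grip in N (left out, the last holds). Time passes only in rows, so rows that do not move let the fingers close. It gives the time, the measured TCP pose, the force and the opening at its end, in the units of the state.
- observe(): the state, without advancing time (a new reading comes with each control period).
- get_image(name): name is "scene" or "top" or "wrist"; returns a dict with "color" (480x640x3 uint8, red, green, blue), "fovy" (degrees; the focal length in pixels is half the picture's height over the tangent of half this angle, whatever the lens; pixels are square), "cx", "cy" (the principal point, pixels), "R" (3x3) and "t" (3): a world point X has camera coordinates R X + t. Camera axes: x right, y down, z forward; pixel columns grow to the right and rows downward; lengths in m; the calibration is good to about 2 mm. The wrist camera is an equidistant fisheye: a pixel r from the principal point sees the ray r / f radians off the axis. A picture is of the moment at which its call begins. There is no depth.
- close_job(): hands the job in, once; it reports no verdict.
The state is a dict: "time_s": time; "q": joint angles; "qvel": joint speeds; "joint_efforts": joint torques, N m; "position": TCP position; "tool_rot": TCP orientation; "ft_force": force on the tool from outside, world axes, zero at the start; "wrist_torque": the same for the moment, N m; "grip_width": finger opening in m.
Only numpy, scipy, OpenCV 4.12 (cv2) and the standard library are available. Lean on these libraries where they do the work, as an engineer would, in place of code of your own. Each camera call takes 0.05 s, during which the arm holds its last target.

## Working session

There is one attempt and no reset: what is moved stays moved. The work goes in short steps, Python scripts to look and compute and a tool call to move; the robot and the scene stay as the last step left them, time stands still between calls to the robot, and variables do not carry over. Pictures are saved under pics/ and viewed, and the job is handed in when it is done.

Besides the shell and the picture viewer there is one more tool, called after "Call:" as name(argument=value, ...) on one line, values as JSON. jog_arm: Moves the arm, as the interface text tells. Its arguments: {"type":"object","properties":{"travel":{"type":"array"},"dr":{"type":"array"},"jaw":{"type":"number"},"newtons":{"type":"number"}},"required":["travel","dr"]}

```bash
mkdir -p pics; cat > h.py <<'E'
import numpy as np,cv2
from rig import observe,get_image,close_job,hold_point_z
def snap(n,tag):
    d=get_image(n); cv2.imwrite(f'pics/{tag}.png',cv2.cvtColor(d['color'],cv2.COLOR_RGB2BGR))
    np.savez(f'pics/{tag}.npz',**d); return d
def load(tag): return dict(np.load(f'pics/{tag}.npz'))
def ray(d,u,v,fish=False):
    f=240/np.tan(np.radians(float(d['fovy']))/2); x=u-float(d['cx']); y=v-float(d['cy'])
    if fish:
        r=np.hypot(x,y)+1e-9; th=r/f; c=np.array([x/r*np.sin(th),y/r*np.sin(th),np.cos(th)])
    else: c=np.array([x/f,y/f,1])
    R=d['R']; return -R.T@d['t'], R.T@c
def atz(d,u,v,z,fish=False):
    o,r=ray(d,u,v,fish); return o+r*(z-o[2])/r[2]
def proj(d,X,fish=False):
    f=240/np.tan(np.radians(float(d['fovy']))/2); c=d['R']@np.array(X)+d['t']
    if fish:
        r=np.hypot(c[0],c[1])+1e-12; th=np.arctan2(r,c[2]); return np.array([d['cx']+f*th*c[0]/r,d['cy']+f*th*c[1]/r])
    return np.array([d['cx']+f*c[0]/c[2],d['cy']+f*c[1]/c[2]])
E
python3 - <<'E'
from h import *
for n in ['scene','top','wrist']:
    d=snap(n,n+'0'); print(n,d['fovy'],d['cx'],d['cy'],-d['R'].T@d['t'])
print(observe(),hold_point_z)
E
```

```text
scene 46.83525518743636 324.73638013375137 232.1797533547975 [ 1.11594204 -0.65365589  0.8391045 ]
top 45.81864989516022 316.4976611458911 239.30758081467636 [ 0.46246356 -0.02739583  1.20382068]
wrist 65.70646984690485 321.31475413324245 234.98355690716804 [ 0.28025235 -0.4790821   0.37359112]
{'time_s': 0.15, 'q': array([-7.99445693e+01,  2.18329536e+01,  7.43715101e+01,  9.77966199e-06,
        8.38579501e+01, -1.23345577e+01]), 'qvel': array([-0.09244044, -0.09029529, -0.18715474, -0.07781503, -0.02981076,
       -0.11865702]), 'joint_efforts': array([ 1.18658434e-03, -4.48625779e+01, -2.31345856e+01, -2.68921822e-04,
        3.72853858e-03,  4.48491548e-06]), 'position': array([ 0.20947   , -0.50831569,  0.23086506]), 'tool_rot': array([[ 9.24612635e-01,  3.80908701e-01, -1.90030434e-04],
       [ 3.80908678e-01, -9.24612042e-01,  1.07262447e-03],
       [ 2.32867564e-04, -1.06414637e-03, -9.99999407e-01]]), 'ft_force': array([-0.12799367,  0.16924887, -0.37290608]), 'wrist_torque': array([-0.00660694, -0.0109092 ,  0.04194509]), 'grip_width': 0.08539152508744419} 0.0187
```

View pics/scene0.png

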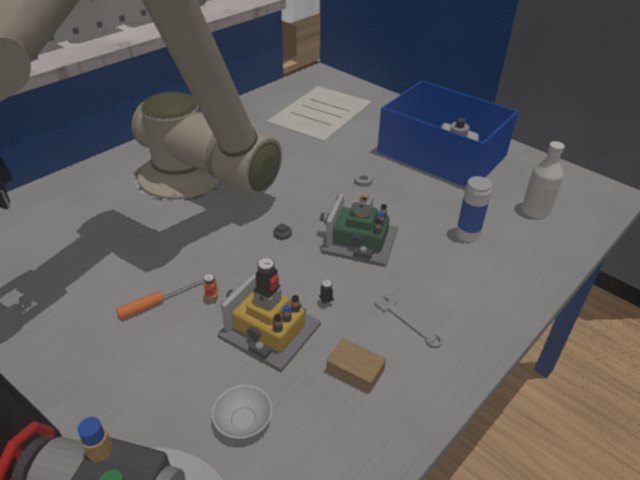

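View pics/top0.png

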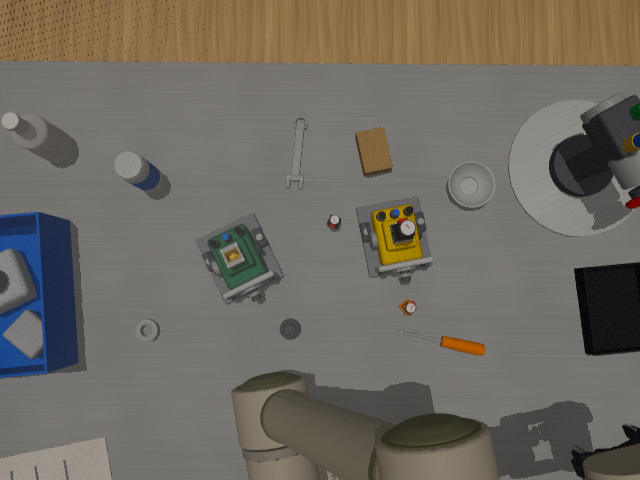

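View pics/wrist0.png

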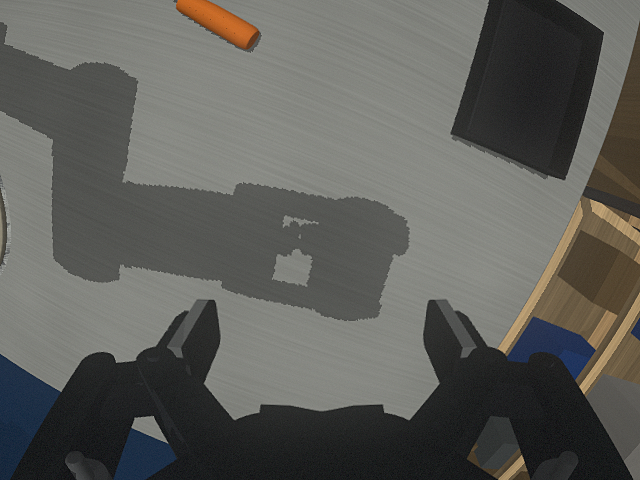

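The scene picture shows the yellow pump at about (270,315) with the tall black adapter at (267,280), and the green pump at (362,230). There are two decoys, at (326,290) and (210,287). In the top view the adapter is at (403,230) and the green port at (233,257). I'll enlarge both.

```bash
python3 - <<'E'
import cv2,numpy as np
t=cv2.imread('pics/top0.png');s=cv2.imread('pics/scene0.png')
a=cv2.resize(t[185:295,345:445],None,fx=4,fy=4,interpolation=2);b=cv2.resize(t[205:315,190:290],None,fx=4,fy=4,interpolation=2)
cv2.imwrite('pics/z1.png',np.hstack([b,a]))
a=cv2.resize(s[240:360,215:325],None,fx=4,fy=4,interpolation=2)[:400];b=cv2.resize(s[180:280,310:410],None,fx=4,fy=4,interpolation=2)
cv2.imwrite('pics/z2.png',np.hstack([b[:400],a]))
E
```

```text
(no output)
```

View pics/z1.png

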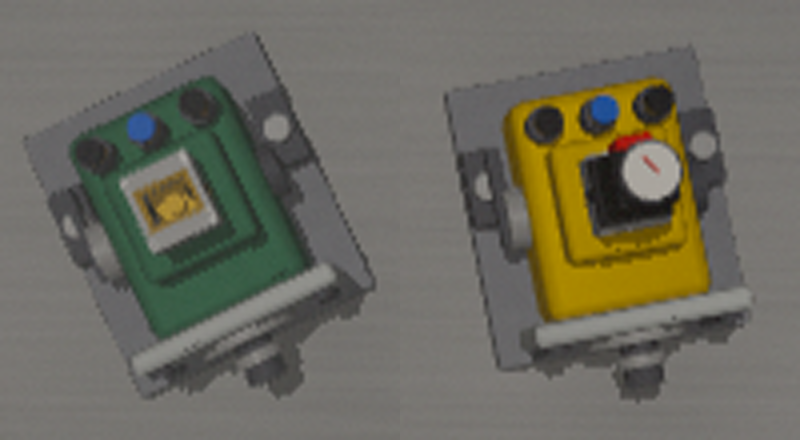

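View pics/z2.png

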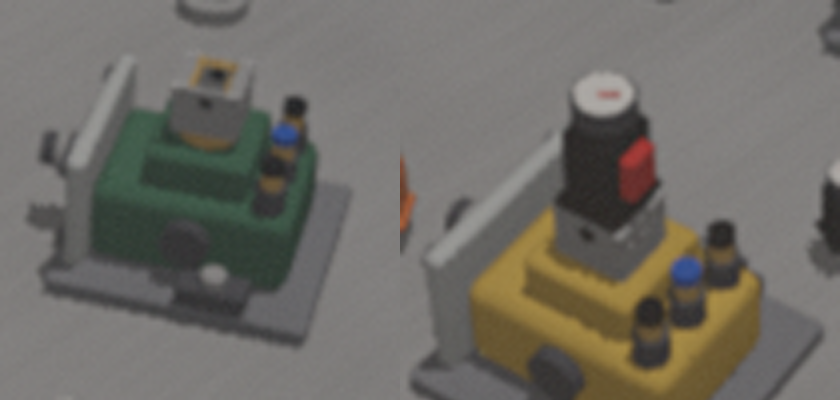

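```bash
python3 - <<'E'
from h import *
d=load('top0');s=load('scene0')
def tri(views):
    A=np.zeros((3,3));b=np.zeros(3)
    for (dd,u,v) in views:
        o,r=ray(dd,u,v);r/=np.linalg.norm(r);P=np.eye(3)-np.outer(r,r);A+=P;b+=P@o
    return np.linalg.solve(A,b)
print('dial',atz(d,408.25,228,.18),atz(s,265.5,264,.18),tri([(d,408.25,228),(s,265.5,264)]))
for nm,C,ox,oy in [('Y',[(445,92),(693,45),(752,308),(502,370)],345-100,185),('G',[(25,138),(255,33),(373,288),(145,397)],190,205)]:
    P=np.array([atz(d,ox+x/4,oy+y/4,.008) for x,y in C]);print(nm,P.mean(0))
    for i in range(4):
        e=P[(i+1)%4]-P[i];print(np.linalg.norm(e),np.degrees(np.arctan2(e[1],e[0])))
# green port rim outer corners
C=[(120,180),(190,150),(217,225),(152,251)]
g=np.mean(C,0); u,v=190+g[0]/4,205+g[1]/4
for z in (.115,.125,.135): print('port',atz(d,u,v,z))
# scene crop: rim corners approx
E
```

```text
dial [ 0.56864707 -0.20214461  0.18      ] [ 0.57072444 -0.20335192  0.18      ] [ 0.5690106  -0.2022686   0.17815201]
Y [ 0.56978629 -0.20224943  0.008     ]
0.13467619369007025 -78.83193231066453
0.14301401886830167 -167.9542363539953
0.1361959563999877 104.17524937974811
0.15014468704578804 11.49567042027552
G [0.52012577 0.12387932 0.008     ]
0.132968587770653 -64.83678546197908
0.14884441810522406 -154.59909133973943
0.13172313624428775 115.87880181273155
0.15049988937928843 25.876370152386745
port [0.52054443 0.12468124 0.115     ]
port [0.520011   0.12328453 0.125     ]
port [0.51947757 0.12188781 0.135     ]
```

Call:
jog_arm(travel=[[0.0225,0.0185,0.004],[0.0225,0.0185,0.004],[0.0225,0.0185,0.004],[0.0225,0.0185,0.004],[0.0225,0.0185,0.004],[0.0225,0.0185,0.004],[0.0225,0.0185,0.004],[0.0225,0.0185,0.004],[0.0225,0.0185,0.004],[0.0225,0.0185,0.004],[0.0225,0.0185,0.004],[0.0225,0.0185,0.004],[0.0225,0.0185,0.004],[0.0225,0.0185,0.004],[0.0225,0.0185,0.004],[0.0225,0.0185,0.004],[0,0,0],[0,0,0]], dr=[[0,0,0.0867],[0,0,0.0867],[0,0,0.0867],[0,0,0.0867],[0,0,0.0867],[0,0,0.0867],[0,0,0.0867],[0,0,0.0867],[0,0,0.0867],[0,0,0.0867],[0,0,0.0867],[0,0,0.0867],[0,0,0.0867],[0,0,0.0867],[0,0,0.0867],[0,0,0.0867],[0,0,0],[0,0,0]])

```text
time_s: 1.65
position: [0.5702, -0.2116, 0.2948]
tool_rot: [[-0.207, 0.978, -0.001], [0.978, 0.207, 0.0], [0.0, -0.001, -1.0]]
ft_force: [0.3, -1.9, -0.1]
grip_width: 0.0855
```

```bash
python3 - <<'E'
from h import *
d=snap('wrist','w1'); print(-d['R'].T@d['t'],d['R'])
s=observe();print(s['position'],s['tool_rot'],s['q'],s['ft_force'])
E
```

```text
[ 0.55367289 -0.13613395  0.43760664] [[ 9.78184486e-01  2.07738041e-01  1.36606826e-04]
 [ 1.98146126e-01 -9.33215759e-01  2.99743992e-01]
 [ 6.23957131e-02 -2.93177854e-01 -9.54019665e-01]]
[ 0.56944404 -0.21234839  0.2948061 ] [[-2.05572010e-01  9.78641504e-01 -9.77775208e-04]
 [ 9.78641891e-01  2.05572340e-01  2.48500148e-04]
 [ 4.44196096e-04 -9.05807104e-04 -9.99999491e-01]] [-3.15908529e+01  2.60585926e+01  5.70708443e+01 -1.73458069e-02
  9.69257419e+01 -4.34559349e+01] [ 0.85476854 -0.21360577 -0.11743223]
```

View pics/w1.png

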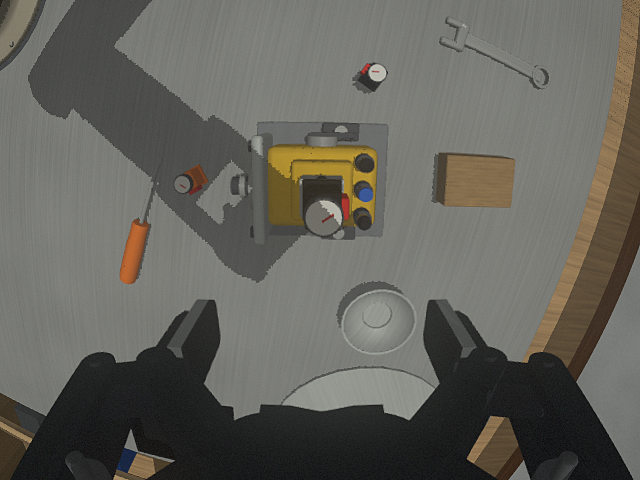

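The wrist view shows the adapter's dial at about (323,217), its red button to the right at (345,208), and the plate edges nearly upright in the image. So the yaw is already close to right. I'll enlarge it to measure.

```bash
python3 - <<'E'
import cv2
t=cv2.imread('pics/w1.png')
cv2.imwrite('pics/z3.png',cv2.resize(t[115:245,235:395],None,fx=5,fy=4.6,interpolation=2)[:600])
E
```

```text
(no output)
```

View pics/z3.png

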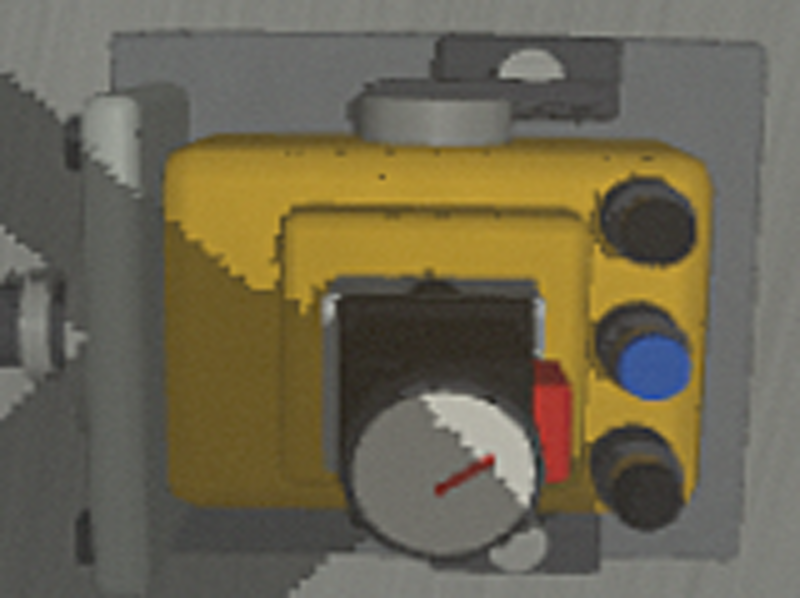

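```bash
python3 - <<'E'
from h import *
d=load('w1')
px=lambda X,Y:(235+X/5,115+Y/4.6)
print('dial',atz(d,*px(447,472),.18,True))
C=[atz(d,*px(*p),.008,True) for p in [(112,33),(762,43),(742,560)]]
e=C[1]-C[0];print('plate top edge',np.linalg.norm(e),np.degrees(np.arctan2(e[1],e[0])))
e=C[1]-C[2];print('plate R edge',np.linalg.norm(e),np.degrees(np.arctan2(e[1],e[0]))-90, (C[0]+C[2])/2)
a,b=[atz(d,*px(*p),.121,True) for p in [(338,297),(537,297)]]
e=b-a;print('shoulder',np.linalg.norm(e),np.degrees(np.arctan2(e[1],e[0])),(a+b)/2)
a,b=[atz(d,*px(*p),.006,True) for p in [(82,330),(82,331)]]
# overlay
im=cv2.imread('pics/w1.png')
def draw(x,y,yaw):
    c,s=np.cos(yaw),np.sin(yaw)
    W=lambda p:(x+c*p[0]-s*p[1],y+s*p[0]+c*p[1],.115+p[2])
    big=cv2.resize(im[115:245,235:395],None,fx=5,fy=5,interpolation=2)
    def poly(P,col):
        q=np.array([(proj(d,W(p),True)-[234.6,114.6])*5 for p in P]);cv2.polylines(big,[q.astype(np.int32)],True,col,1,16)
    box=lambda a,b,z:[(a,b,z),(-a,b,z),(-a,-b,z),(a,-b,z)]
    poly(box(.0195,.0175,0),(255,0,255));poly(box(.017,.018,.006),(0,255,0));poly(box(.014,.015,.046),(255,255,0))
    t=np.linspace(0,6.28,40)
    poly([(.015*np.cos(k),.015*np.sin(k),.065) for k in t],(0,0,255))
    poly([(.021,.009,.014),(.021,-.009,.014),(.021,-.009,.038),(.021,.009,.038)],(255,255,255))
    poly(box(.075,.0675,-.107),(255,0,0))
    cv2.imwrite('pics/ov1.png',big)
draw(.5690,-.2025,np.radians(11.9))
E
```

```text
dial [ 0.56997266 -0.20207373  0.18      ]
plate top edge 0.14949672125915325 11.05117025469818
plate R edge 0.13568284011096804 11.996148863607829 [ 0.56916785 -0.20253338  0.008     ]
shoulder 0.034223525429965485 12.007000696123159 [ 0.56500232 -0.18435736  0.121     ]
```

View pics/ov1.png

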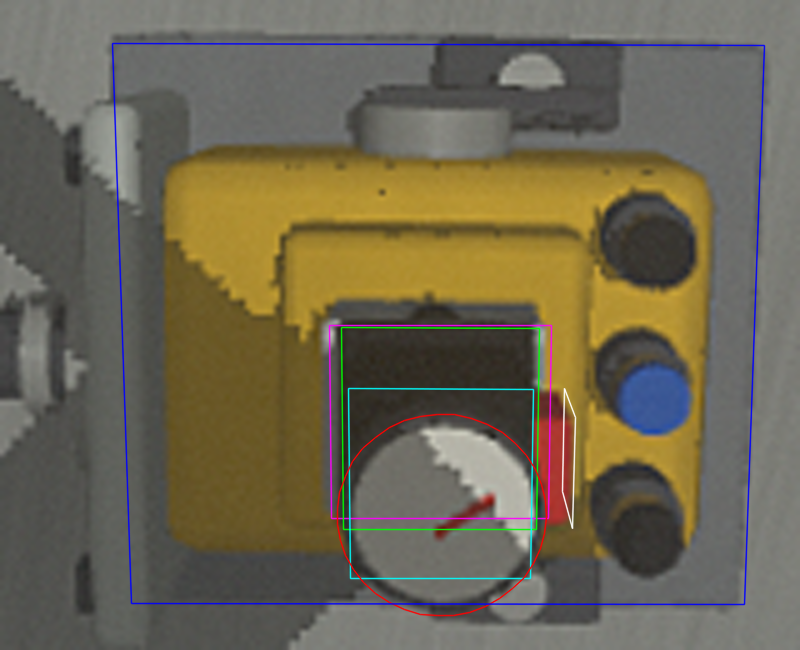

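Call:
jog_arm(travel=[[0.0005,0.01,-0.017],[0,0,-0.017],[0,0,-0.017],[0,0,-0.017],[0,0,-0.017],[0,0,-0.017],[0,0,-0.017],[0,0,-0.017],[0,0,-0.017],[0,0,-0.017],[0,0,0],[0,0,0]], dr=[[0,0,0.002],[0,0,0],[0,0,0],[0,0,0],[0,0,0],[0,0,0],[0,0,0],[0,0,0],[0,0,0],[0,0,0],[0,0,0],[0,0,0]], jaw=0.055)

```text
time_s: 2.7
position: [0.5692, -0.2032, 0.1251]
tool_rot: [[-0.206, 0.979, -0.001], [0.979, 0.206, 0.001], [0.001, -0.001, -1.0]]
ft_force: [-0.5, -0.1, 0.1]
grip_width: 0.0553
```

```bash
python3 - <<'E'
from h import *
d=snap('wrist','w2')
s=observe();print(s['position'],s['tool_rot'],s['ft_force'],s['grip_width'])
E
```

```text
[ 0.56978616 -0.20329994  0.12611393] [[-2.06256463e-01  9.78497840e-01  4.98124593e-04]
 [ 9.78497839e-01  2.06256669e-01 -4.06018269e-04]
 [-5.00029519e-04  4.03669946e-04 -9.99999794e-01]] [ 0.36098507  0.02138237 -0.28844043] 0.05473724150188101
```

View pics/w2.png

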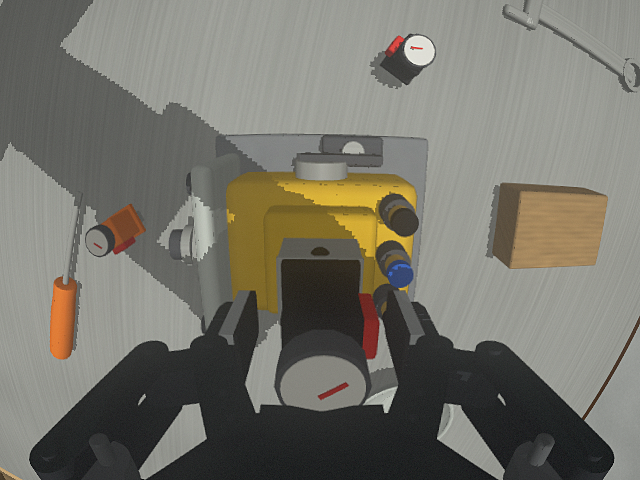

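```bash
python3 - <<'E'
from h import *
d=load('w2');im=cv2.imread('pics/w2.png')
p0=np.array([.5696,-.2033,.1252]);R=observe()['tool_rot']
big=cv2.resize(im[220:420,220:420],None,fx=3,fy=3,interpolation=2)
def poly(P,col):
    q=np.array([(proj(d,p,True)-219.8)*3 for p in P]);cv2.polylines(big,[q.astype(np.int32)],True,col,1,16)
for s in (-1,1):
    poly([p0+R@np.array(v) for v in [(.011,s*.0274,0),(-.011,s*.0274,0),(-.011,s*.0274,-.038),(.011,s*.0274,-.038)]],(0,255,255))
x,y,yaw=.569,-.2025,np.radians(12);c,s=np.cos(yaw),np.sin(yaw)
W=lambda p:np.array((x+c*p[0]-s*p[1],y+s*p[0]+c*p[1],.115+p[2]))
box=lambda a,b,z:[W(v) for v in[(a,b,z),(-a,b,z),(-a,-b,z),(a,-b,z)]]
poly(box(.0195,.0175,0),(255,0,255));poly(box(.017,.018,.006),(0,255,0));poly(box(.014,.015,.046),(255,255,0))
poly([W((.015*np.cos(k),.015*np.sin(k),.065)) for k in np.linspace(0,6.28,40)],(0,0,255))
poly([W(v) for v in[(.021,.009,.014),(.021,-.009,.014),(.021,-.009,.038),(.021,.009,.038)]],(255,255,255))
cv2.imwrite('pics/ov2.png',big)
E
```

```text
(no output)
```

View pics/ov2.png

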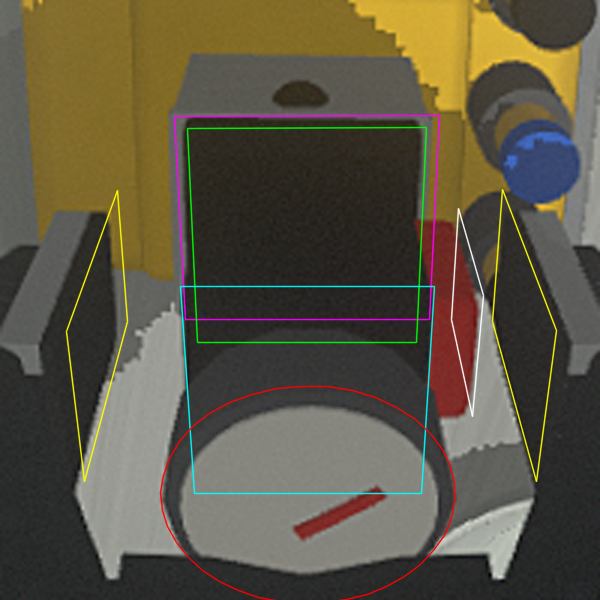

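Call:
jog_arm(travel=[[-0.0005,0.0003,0.0005],[0,0,0],[0,0,0],[0,0,0],[0,0,0],[0,0,0]], dr=[[0,0,0],[0,0,0],[0,0,0],[0,0,0],[0,0,0],[0,0,0]], jaw=0.02, newtons=20)

```text
time_s: 3.25
position: [0.5699, -0.2026, 0.1265]
tool_rot: [[-0.208, 0.978, 0.001], [0.978, 0.208, -0.001], [-0.001, 0.001, -1.0]]
ft_force: [0.4, -0.8, 5.6]
grip_width: 0.0296
```

Call:
jog_arm(travel=[[0,0,0],[0,0,0],[0,0,0.002],[0,0,0.002],[0,0,0.002],[0,0,0]], dr=[[0,0,0],[0,0,0],[0,0,0],[0,0,0],[0,0,0],[0,0,0]], newtons=50)

```text
time_s: 3.75
position: [0.5691, -0.2021, 0.1316]
tool_rot: [[-0.208, 0.978, -0.001], [0.978, 0.208, 0.0], [0.001, -0.001, -1.0]]
ft_force: [-0.3, -1.0, 0.5]
grip_width: 0.0282
```

```bash
python3 - <<'E'
from h import *
d=snap('wrist','w3');snap('scene','s3')
s=observe();print(s['position'],s['ft_force'],s['grip_width'])
a=cv2.imread('pics/w3.png');b=cv2.imread('pics/s3.png')
cv2.imwrite('pics/z4.png',np.hstack([cv2.resize(a[220:420,220:420],(400,400)),cv2.resize(b[220:340,205:325],(400,400),interpolation=2)]))
E
```

```text
[ 0.5691746  -0.20211269  0.1316244 ] [-1.04628327 -1.30480821 -0.20036242] 0.027890550175749644
```

View pics/z4.png

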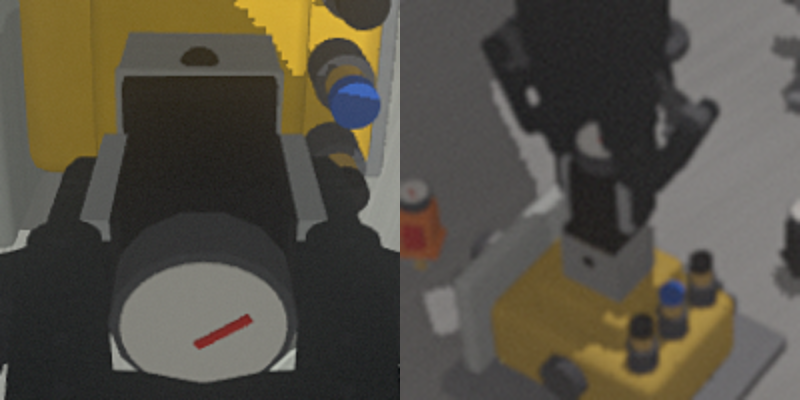

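Call:
jog_arm(travel=[[0,0,0.002],[0,0,0.003],[0,0,0.003],[0,0,0.003],[0,0,0.003],[0,0,0.003],[0,0,0.003],[0,0,0.003],[0,0,0.003]], dr=[[0,0,0],[0,0,0],[0,0,0],[0,0,0],[0,0,0],[0,0,0],[0,0,0],[0,0,0],[0,0,0]])

```text
time_s: 4.6
position: [0.5695, -0.2022, 0.1582]
tool_rot: [[-0.208, 0.978, 0.0], [0.978, 0.208, 0.0], [0.0, 0.0, -1.0]]
ft_force: [0.0, -0.1, -2.0]
grip_width: 0.0283
```

```bash
python3 - <<'E'
from h import *
d=snap('wrist','w4');snap('scene','s4')
s=observe();print(s['position'],s['ft_force'],s['grip_width'])
a=cv2.imread('pics/w4.png');b=cv2.imread('pics/s4.png')
cv2.imwrite('pics/z5.png',np.hstack([cv2.resize(a[220:420,220:420],(400,400)),cv2.resize(b[220:340,205:325],(400,400),interpolation=2)]))
E
```

```text
[ 0.56970484 -0.20230189  0.1584724 ] [ 0.70070839 -0.04882845 -1.41258911] 0.028260818355662406
```

View pics/z5.png

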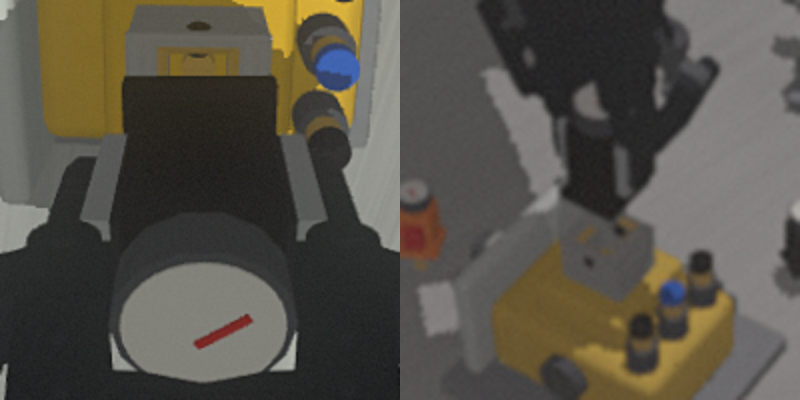

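Call:
jog_arm(travel=[[0,0,0.015],[0,0,0.025],[0,0,0.025],[0,0,0.025],[-0.00235,0.0272,0.01],[-0.00235,0.0272,0],[-0.00235,0.0272,0],[-0.00235,0.0272,0],[-0.00235,0.0272,0],[-0.00235,0.0272,0],[-0.00235,0.0272,0],[-0.00235,0.0272,0],[-0.00235,0.0272,0],[-0.00235,0.0272,0],[0,0,0],[0,0,0],[0,0,0]], dr=[[0,0,0],[0,0,0],[0,0,0],[0,0,0],[0,0,0.0236],[0,0,0.0236],[0,0,0.0236],[0,0,0.0236],[0,0,0.0236],[0,0,0.0236],[0,0,0.0236],[0,0,0.0236],[0,0,0.0236],[0,0,0.0236],[0,0,0],[0,0,0],[0,0,0]])

```text
time_s: 6.12
position: [0.546, 0.0694, 0.2577]
tool_rot: [[-0.43, 0.903, -0.0], [0.903, 0.43, -0.0], [-0.0, -0.0, -1.0]]
ft_force: [-0.1, 0.3, -2.4]
grip_width: 0.0285
```

```bash
python3 - <<'E'
from h import *
d=snap('wrist','w5')
s=observe();print(s['position'],s['tool_rot'],s['q'],s['ft_force'],s['grip_width'])
E
```

```text
[0.54611814 0.06900922 0.25768411] [[-4.29754727e-01  9.02945639e-01 -2.16587758e-04]
 [ 9.02945653e-01  4.29754670e-01 -2.66951059e-04]
 [-1.47962694e-04 -3.10290454e-04 -9.99999941e-01]] [-5.11531540e+00  2.08741537e+01  7.13875176e+01 -1.63533115e-02
  8.77493253e+01 -3.05666661e+01] [ 0.08702122 -0.29692882 -3.03947707] 0.028129690908929146
```

View pics/w5.png

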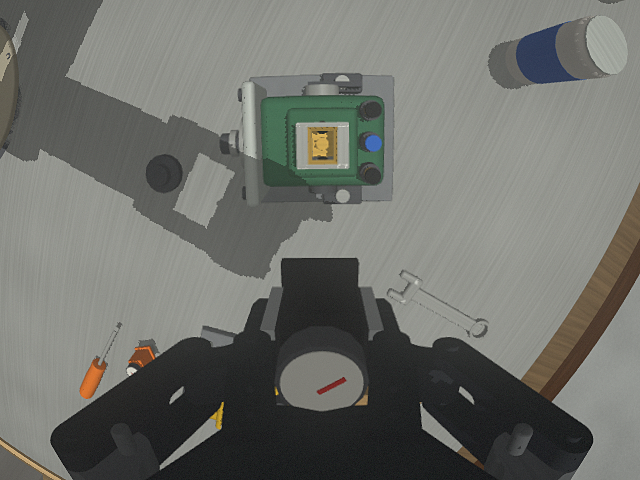

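The wrist view shows the green port's bright rim around (322,145) with the brass seat inside. The held adapter is at bottom centre. I'll enlarge the port and fit its pose and rim height.

```bash
python3 - <<'E'
import cv2,numpy as np
t=cv2.imread('pics/w5.png')
cv2.imwrite('pics/z6.png',cv2.resize(t[65:215,235:405],None,fx=4,fy=4,interpolation=2))
cv2.imwrite('pics/z7.png',cv2.resize(t[110:180,285:360],None,fx=8,fy=8,interpolation=2))
E
```

```text
(no output)
```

View pics/z6.png

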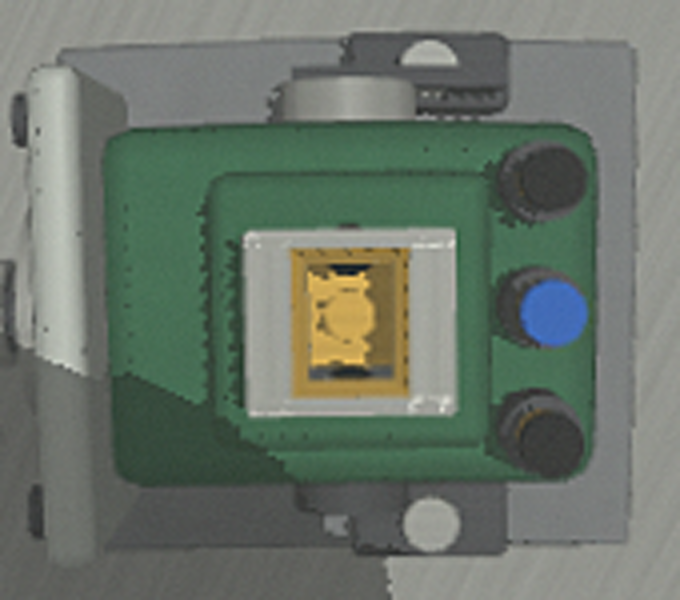

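View pics/z7.png

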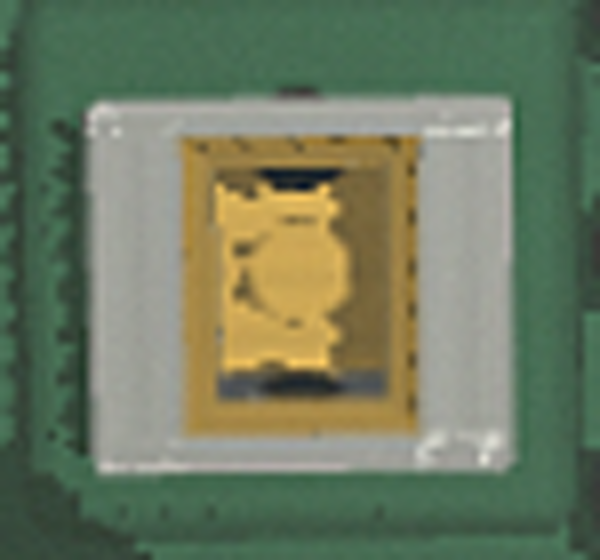

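```bash
python3 - <<'E'
from h import *
from scipy.optimize import least_squares
d=load('w5')
z7=lambda X,Y:np.array([284.5+(X+.5)/8,109.5+(Y+.5)/8]); z6=lambda X,Y:np.array([234.5+(X+.5)/4,64.5+(Y+.5)/4])
rim=[(z7(88,99),(-.0195,.0175)),(z7(513,98),(.0195,.0175)),(z7(513,471),(.0195,-.0175)),(z7(97,472),(-.0195,-.0175))]
fun=[(z7(181,135),(-.011,.014)),(z7(421,135),(.011,.014)),(z7(421,433),(.011,-.014)),(z7(186,434),(-.011,-.014))]
pl=[(z6(62,50),(-.075,.0675)),(z6(635,42),(.075,.0675)),(z6(628,542),(.075,-.0675))]
def W(x,y,a,p,z): c,s=np.cos(a),np.sin(a);return (x+c*p[0]-s*p[1],y+s*p[0]+c*p[1],z)
def res(q,pts,zz=None): return np.concatenate([proj(d,W(q[0],q[1],q[2],p,q[3] if zz is None else zz),True)-m for m,p in pts])
q0=[.52,.123,.445,.125]
for nm,pts in(('rim',rim),('fun',fun),('both',rim+fun)):
    r=least_squares(res,q0,args=(pts,),x_scale=[.01,.01,.1,.01]);print(nm,r.x[:2],np.degrees(r.x[2]),r.x[3],np.round(r.fun,2))
for zp in(.006,.008,.01):
    r=least_squares(lambda q:res(q,pl,zp),q0[:3],x_scale=[.01,.01,.1]);print('plate',zp,r.x[:2],np.degrees(r.x[2]),np.round(r.fun,1))
for z in(.115,.12,.125,.13,.135):
    r=least_squares(lambda q:res(q,rim+fun,z),q0[:3],x_scale=[.01,.01,.1]);print(z,r.x[:2],np.degrees(r.x[2]),r.cost)
E
```

```text
rim [0.52081205 0.12359063] 25.918372613272616 0.12345645603509486 [ 0.16  0.11  0.08 -0.11 -0.08 -0.12 -0.17  0.11]
fun [0.52076638 0.12357293] 25.87364102705298 0.12320736085909607 [ 0.1   0.08 -0.01 -0.09 -0.   -0.02 -0.09  0.03]
both [0.52078776 0.12358428] 25.90399650887236 0.12337718572658606 [ 0.14  0.1   0.05 -0.11 -0.12 -0.13 -0.2   0.08  0.11  0.09  0.02 -0.1
  0.05 -0.   -0.05  0.06]
plate 0.006 [0.52115348 0.12420948] 26.207482888495946 [ 0.2  0.  -0.2  0.4 -0.  -0.4]
plate 0.008 [0.5210548 0.1241339] 26.204961036292318 [-0.3 -0.2  0.1  0.2  0.2  0. ]
plate 0.01 [0.52095614 0.12405827] 26.202415990906978 [-0.8 -0.4  0.3 -0.   0.4  0.4]
0.115 [0.52104165 0.12312235] 25.90399445106356 3.157321843899146
0.12 [0.52089009 0.1233981 ] 25.90399630069197 0.5996855189553972
0.125 [0.5207386  0.12367372] 25.90399689615115 0.20590657181876576
0.13 [0.52058719 0.12394921] 25.903998180063727 2.221522477700364
0.135 [0.52043585 0.12422456] 25.903998507906262 6.9200029891628025
```

```bash
python3 - <<'E'
import cv2,numpy as np
t=cv2.imread('pics/w5.png')
g=np.clip((t[245:415,262:382].astype(float)/255)**.5*255,0,255).astype('uint8')
cv2.imwrite('pics/z8.png',cv2.resize(g,None,fx=3.5,fy=3.5,interpolation=2))
E
```

```text
(no output)
```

View pics/z8.png

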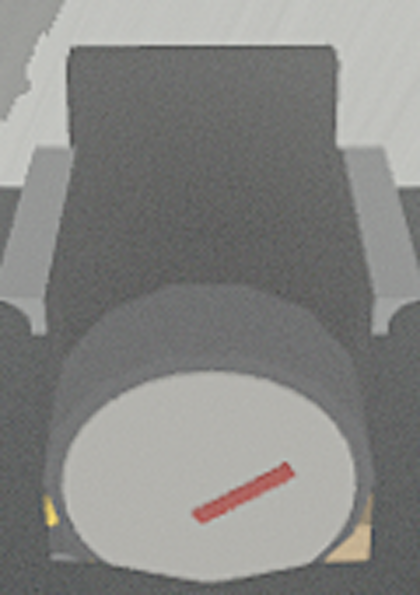

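```bash
python3 - <<'E'
from h import *
from scipy.optimize import least_squares
d=load('w5')
p0=np.array([.5461,.0692,.2577]);R=np.array([[-.4300,.9028,0],[.9028,.43,0],[0,0,-1.]])
A=R[:,[1,0,2]]*np.array([1,-1,-1])  # adapter x=tool y, adapter y = z cross x
A=np.column_stack([R[:,1],np.cross([0,0,1],R[:,1]),[0,0,1]]);print(A)
px=lambda X,Y:np.array([261.5+(X+.5)/3.5,244.5+(Y+.5)/3.5])
def res(q,full=False):
    o=p0+R@q[:3]; W=lambda v:o+A@np.array(v)
    r=[*(proj(d,W((-.017,.018,.006)),True)-px(69,46)),*(proj(d,W((.017,.018,.006)),True)-px(337.5,46))]
    T=np.linspace(0,2*np.pi,181);C=np.array([proj(d,W((.015*np.cos(t),.015*np.sin(t),.065)),True) for t in T])
    r+= [C[:,0].min()-px(45,0)[0],C[:,0].max()-px(373,0)[0]]
    return np.array(r)
r=least_squares(res,[0,-.001,-.011],x_scale=.01,diff_step=1e-4);print('adapter origin in tool (x,y,z)',r.x,np.round(r.fun,2))
print('world',p0+R@r.x)
# overlay at home pose check
E
```

```text
[[ 0.9028 -0.43    0.    ]
 [ 0.43    0.9028  0.    ]
 [ 0.      0.      1.    ]]
adapter origin in tool (x,y,z) [ 0.00074194 -0.00058487  0.01636966] [ 0.99 -0.02  1.05  0.02 -0.72 -0.76]
world [0.54525295 0.06961833 0.24133034]
```

Call:
jog_arm(travel=[[-0.0061,0.0136,0],[-0.0061,0.0136,0],[-0.0061,0.0136,0],[-0.0061,0.0137,0],[0,0,-0.02],[0,0,-0.025],[0,0,-0.025],[0,0,-0.015],[0,0,0],[0,0,0],[0,0,0]], dr=[[0,0,0.002],[0,0,0.002],[0,0,0.002],[0,0,0.002],[0,0,0],[0,0,0],[0,0,0],[0,0,0],[0,0,0],[0,0,0],[0,0,0]])

```text
time_s: 7.08
position: [0.5221, 0.1245, 0.1741]
tool_rot: [[-0.438, 0.899, 0.002], [0.899, 0.438, 0.0], [-0.001, 0.002, -1.0]]
ft_force: [0.5, 0.5, -1.6]
grip_width: 0.028
```

```bash
python3 - <<'E'
from h import *
P=[]
for i in range(1):
    s=observe();print(s['position'],s['tool_rot'],s['ft_force'],s['grip_width'])
d=snap('wrist','w6');snap('scene','s6')
print(observe()['position'])
a=cv2.imread('pics/w6.png');b=cv2.imread('pics/s6.png')
cv2.imwrite('pics/z9.png',np.hstack([cv2.resize(a[190:390,220:420],(400,400)),cv2.resize(b[140:260,300:420],(400,400),interpolation=2)]))
E
```

```text
[0.52209385 0.12454063 0.17414536] [[-4.37855335e-01  8.99042749e-01  2.20035763e-03]
 [ 8.99045009e-01  4.37856213e-01  9.06383463e-05]
 [-8.81952511e-04  2.01790703e-03 -9.99997575e-01]] [ 0.4627682   0.52425012 -1.63098205] 0.028007447748038206
[0.52214228 0.12440544 0.17421752]
```

View pics/z9.png

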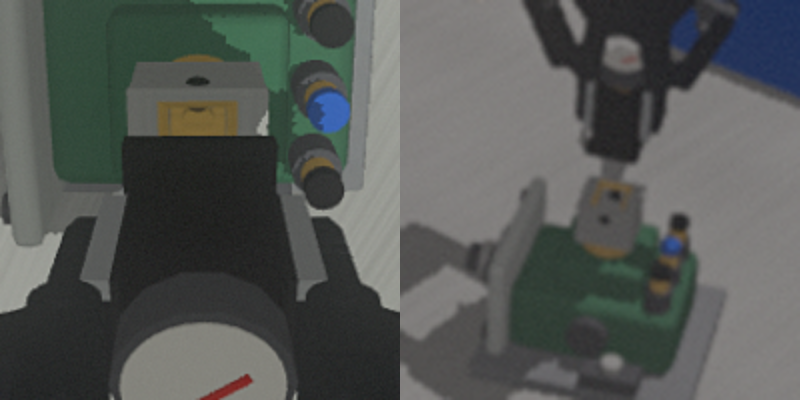

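```bash
python3 - <<'E'
import cv2,numpy as np
o=[]
for n,r in(('w4',215),('w6',210)):
    t=cv2.imread(f'pics/{n}.png')
    o.append(cv2.resize(t[r:r+60,275:365],None,fx=8,fy=8,interpolation=2)[:300 if 0 else 480])
cv2.imwrite('pics/z10.png',o[0]);cv2.imwrite('pics/z11.png',o[1])
E
```

```text
(no output)
```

View pics/z10.png

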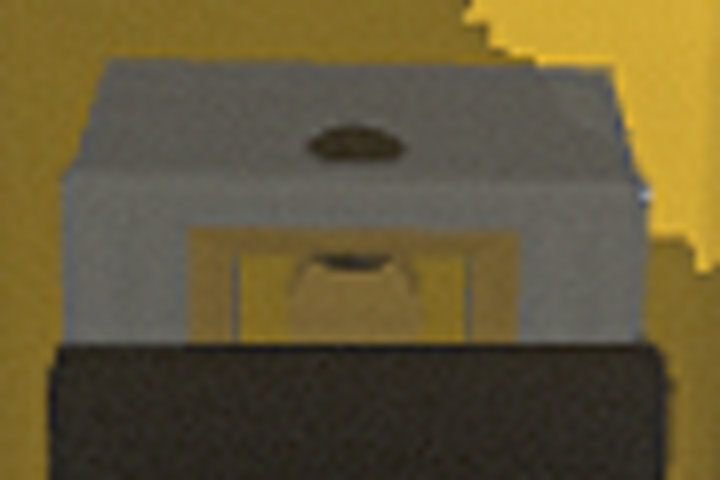

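View pics/z11.png

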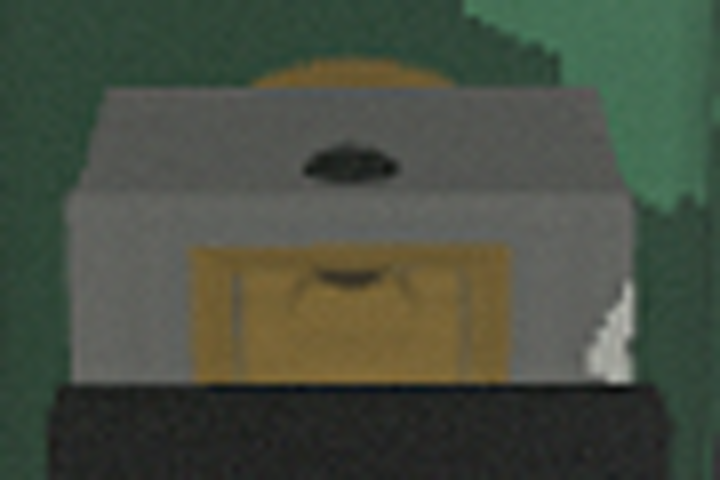

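```bash
python3 - <<'E'
from h import *
def run(n,row,rim,fun,yaw,zs):
    d=load(n);px=lambda X,Y:(274.5+(X+.5)/8,row-.5+(Y+.5)/8)
    c=-d['R'].T@d['t']; a=np.radians(yaw); ty=np.array([np.cos(a),np.sin(a),0]);tx=np.array([-np.sin(a),np.cos(a),0])
    print(n,'cam',c)
    for z in zs:
        P=[atz(d,*px(*p),z,True) for p in rim+fun]
        m1=(P[0]+P[1])/2-c;m2=(P[2]+P[3])/2-c
        e=P[1]-P[0]
        print(z,'widths',np.linalg.norm(P[1]-P[0]),np.linalg.norm(P[3]-P[2]),'rel cam x,y:',(m1@tx-.0175,m1@ty),(m2@tx-.014,m2@ty),'yaw',np.degrees(np.arctan2(e[1],e[0])))
run('w4',215,[(64,178),(637,182)],[(190,231),(520,233)],12,[.115])
run('w6',210,[(65,194),(633,194)],[(190,246),(512,246)],25.9,[.119,.121,.123,.125])
E
```

```text
w4 cam [ 0.55289729 -0.12671984  0.30097148]
0.115 widths 0.03775904588208723 0.021824524314266534 rel cam x,y: (np.float64(-0.07715964458496696), np.float64(-0.0013980052064688701)) (np.float64(-0.07726898506550246), np.float64(-0.0011025875079796739)) yaw 11.571064619550437
w6 cam [0.4874066  0.19386506 0.31686781]
0.119 widths 0.039723724039084744 0.022599068230614944 rel cam x,y: (np.float64(-0.07930323564934957), np.float64(-0.001056573583087382)) (np.float64(-0.07962786844158139), np.float64(-0.0009133997720020328)) yaw 25.928534113720815
0.121 widths 0.03932220624073638 0.022370642312849683 rel cam x,y: (np.float64(-0.07867854348593828), np.float64(-0.0010458939927635478)) (np.float64(-0.0789645178146102), np.float64(-0.0009041673479446844)) yaw 25.92853411372083
0.123 widths 0.038920688442388135 0.022142216395084523 rel cam x,y: (np.float64(-0.07805385132252701), np.float64(-0.0010352144024397222)) (np.float64(-0.07830116718763903), np.float64(-0.0008949349238873448)) yaw 25.928534113720847
0.125 widths 0.03851917064403977 0.021913790477319253 rel cam x,y: (np.float64(-0.07742915915911572), np.float64(-0.001024534812115888)) (np.float64(-0.07763781656066787), np.float64(-0.0008857024998300085)) yaw 25.928534113720865
```

Call:
jog_arm(travel=[[0.0002,-0.0005,-0.002],[0,0,-0.003],[0,0,-0.003],[0,0,-0.002],[0,0,-0.002],[0,0,-0.0015],[0,0,-0.0015],[0,0,-0.0015],[0,0,0]], dr=[[0,0,0],[0,0,0],[0,0,0],[0,0,0],[0,0,0],[0,0,0],[0,0,0],[0,0,0],[0,0,0]])

```text
time_s: 7.93
position: [0.5217, 0.1238, 0.156]
tool_rot: [[-0.438, 0.899, -0.001], [0.899, 0.438, 0.0], [0.0, -0.0, -1.0]]
ft_force: [-0.3, -0.1, -1.5]
grip_width: 0.0283
```

Call:
jog_arm(travel=[[0,0,-0.0015],[0,0,-0.0015],[0,0,-0.0015],[0,0,-0.001],[0,0,0]], dr=[[0,0,0],[0,0,0],[0,0,0],[0,0,0],[0,0,0]])

```text
time_s: 8.35
position: [0.5219, 0.1237, 0.1507]
tool_rot: [[-0.438, 0.899, 0.0], [0.899, 0.438, -0.0], [-0.0, 0.0, -1.0]]
ft_force: [0.9, -0.9, -1.8]
grip_width: 0.0278
```

Call:
jog_arm(travel=[[0,0,-0.0015],[0,0,-0.0015],[0,0,-0.0015],[0,0,-0.0015],[0,0,-0.001],[0,0,0]], dr=[[0,0,0],[0,0,0],[0,0,0],[0,0,0],[0,0,0],[0,0,0]])

```text
time_s: 8.85
position: [0.5217, 0.1238, 0.1435]
tool_rot: [[-0.438, 0.899, -0.0], [0.899, 0.438, 0.0], [0.0, -0.0, -1.0]]
ft_force: [0.7, -1.0, -2.5]
grip_width: 0.028
```

Call:
jog_arm(travel=[[0,0,-0.0015],[0,0,-0.001],[0,0,-0.001],[0,0,-0.001]], dr=[[0,0,0],[0,0,0],[0,0,0],[0,0,0]])

```text
time_s: 9.18
position: [0.5218, 0.1238, 0.1392]
tool_rot: [[-0.438, 0.899, -0.0], [0.899, 0.438, -0.0], [0.0, -0.0, -1.0]]
ft_force: [0.6, -0.8, -0.2]
grip_width: 0.0284
```

Call:
jog_arm(travel=[[0,0,-0.001],[0,0,-0.001],[0,0,-0.001]], dr=[[0,0,0],[0,0,0],[0,0,0]])

```text
time_s: 9.43
position: [0.5218, 0.1238, 0.1365]
tool_rot: [[-0.438, 0.899, 0.0], [0.899, 0.438, -0.0], [-0.0, 0.0, -1.0]]
ft_force: [-0.9, -1.7, 4.1]
grip_width: 0.0285
```

Call:
jog_arm(travel=[[0,0,-0.0005],[0,0,-0.0005],[0,0,-0.0005]], dr=[[0,0,0],[0,0,0],[0,0,0]])

```text
time_s: 9.68
position: [0.5218, 0.1238, 0.1353]
tool_rot: [[-0.438, 0.899, 0.0], [0.899, 0.438, -0.0], [-0.0, 0.0, -1.0]]
ft_force: [-4.3, -0.9, 12.0]
grip_width: 0.0282
```

Call:
jog_arm(travel=[[0,0,-0.0005],[0,0,-0.0005]], dr=[[0,0,0],[0,0,0]])

```text
time_s: 9.85
position: [0.5218, 0.1238, 0.1353]
tool_rot: [[-0.438, 0.899, 0.001], [0.899, 0.438, -0.0], [-0.001, 0.001, -1.0]]
ft_force: [-6.8, -1.2, 20.2]
grip_width: 0.0277
```

Call:
jog_arm(travel=[[-0.0003,0,0.0002],[0,0,0]], dr=[[0,0,0],[0,0,0]])

```text
time_s: 10.02
position: [0.5218, 0.1238, 0.1353]
tool_rot: [[-0.438, 0.899, 0.002], [0.899, 0.438, -0.0], [-0.001, 0.002, -1.0]]
ft_force: [-2.7, -1.2, 12.6]
grip_width: 0.028
```

```bash
python3 - <<'E'
from h import *
d=snap('wrist','w7');snap('scene','s7')
s=observe();print(s['position'],s['ft_force'],s['grip_width'])
a=cv2.imread('pics/w7.png');b=cv2.imread('pics/s7.png')
g=lambda t:np.clip((t.astype(float)/255)**.6*255,0,255).astype('uint8')
cv2.imwrite('pics/z12.png',g(np.hstack([cv2.resize(a[190:390,220:420],(400,400)),cv2.resize(b[160:260,310:410],(400,400),interpolation=2)])))
E
```

```text
[0.52177105 0.12378856 0.13529492] [-3.20301771 -1.78103658 12.46930168] 0.028348558057901218
```

View pics/z12.png

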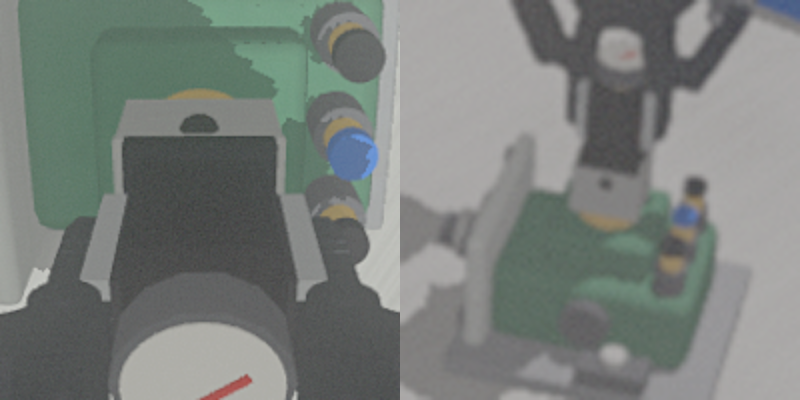

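Call:
jog_arm(travel=[[0,0,-0.0001],[0,0,0],[0,0,0]], dr=[[0,0,0],[0,0,0],[0,0,0]], jaw=0.031, newtons=20)

```text
time_s: 10.37
position: [0.5221, 0.1239, 0.1346]
tool_rot: [[-0.438, 0.899, 0.002], [0.899, 0.438, 0.0], [-0.001, 0.002, -1.0]]
ft_force: [-0.2, 0.4, 6.3]
grip_width: 0.031
```

Call:
jog_arm(travel=[[0,0,0],[0,0,0],[0,0,0]], dr=[[0,0,0],[0,0,0],[0,0,0]], jaw=0.0325)

```text
time_s: 10.62
position: [0.5224, 0.124, 0.1346]
tool_rot: [[-0.438, 0.899, 0.003], [0.899, 0.438, 0.001], [-0.001, 0.003, -1.0]]
ft_force: [1.6, 1.1, 4.5]
grip_width: 0.0324
```

Call:
jog_arm(travel=[[0,0,0],[0,0,0]], dr=[[0,0,0],[0,0,0]], jaw=0.0345)

```text
time_s: 10.78
position: [0.5221, 0.124, 0.1342]
tool_rot: [[-0.438, 0.899, 0.002], [0.899, 0.438, 0.0], [-0.0, 0.002, -1.0]]
ft_force: [2.8, 0.4, 3.5]
grip_width: 0.0346
```

Call:
jog_arm(travel=[[0,0,0],[0,0,0],[0,0,0],[0,0,0]], dr=[[0,0,0],[0,0,0],[0,0,0],[0,0,0]], jaw=0.055)

```text
time_s: 11.12
position: [0.521, 0.1237, 0.1335]
tool_rot: [[-0.438, 0.899, -0.002], [0.899, 0.438, -0.0], [0.001, -0.001, -1.0]]
ft_force: [1.2, 0.1, -0.7]
grip_width: 0.0551
```

```bash
python3 - <<'E'
from h import *
d=snap('wrist','w8');snap('scene','s8')
s=observe();print(s['position'],s['ft_force'],s['grip_width'])
a=cv2.imread('pics/w8.png');b=cv2.imread('pics/s8.png')
g=lambda t:np.clip((t.astype(float)/255)**.6*255,0,255).astype('uint8')
cv2.imwrite('pics/z13.png',g(np.hstack([cv2.resize(a[190:390,220:420],(400,400)),cv2.resize(b[160:260,310:410],(400,400),interpolation=2)])))
E
```

```text
[0.52125679 0.12373458 0.13367947] [0.40564094 0.05397256 0.60900202] 0.05465990913372649
```

View pics/z13.png

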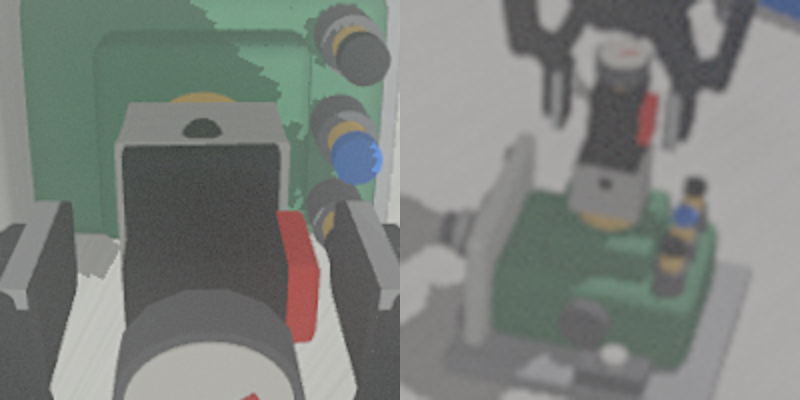

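Call:
jog_arm(travel=[[0,0,0],[0,0,0],[0,0,0.01],[0,0,0.02],[0,0,0.025],[0,0,0.025],[0,0,0.025],[0,0,0.025],[0,0,0.025],[0,0,0],[0,0,0]], dr=[[0,0,0],[0,0,0],[0,0,0],[0,0,0],[0,0,0],[0,0,0],[0,0,0],[0,0,0],[0,0,0],[0,0,0],[0,0,0]], jaw=0.075)

```text
time_s: 12.13
position: [0.5217, 0.1238, 0.2898]
tool_rot: [[-0.438, 0.899, 0.002], [0.899, 0.438, 0.0], [-0.001, 0.002, -1.0]]
ft_force: [0.0, 0.3, -0.9]
grip_width: 0.075
```

```bash
python3 - <<'E'
from h import *
d=snap('wrist','w9');snap('scene','s9');snap('top','t9')
s=observe();print(s['position'],s['ft_force'],s['grip_width'])
im=cv2.imread('pics/w9.png')
P=[(.5208,.1236,np.radians(25.9),.1245)]
big=cv2.resize(im[90:250,220:420],None,fx=3,fy=3,interpolation=2)
x,y,a,z0=P[0];c,sn=np.cos(a),np.sin(a)
W=lambda p:np.array((x+c*p[0]-sn*p[1],y+sn*p[0]+c*p[1],z0+p[2]))
def poly(Q,col):
    q=np.array([(proj(d,W(p),True)-[219.7,89.7])*3 for p in Q]);cv2.polylines(big,[q.astype(np.int32)],True,col,1,16)
box=lambda a,b,z:[(a,b,z),(-a,b,z),(-a,-b,z),(a,-b,z)]
poly(box(.0195,.0175,0),(255,0,255));poly(box(.017,.018,.006),(0,255,0));poly(box(.014,.015,.046),(255,255,0))
poly([(.015*np.cos(k),.015*np.sin(k),.065) for k in np.linspace(0,6.28,40)],(0,0,255))
poly([(.021,.009,.014),(.021,-.009,.014),(.021,-.009,.038),(.021,.009,.038)],(255,255,255))
cv2.imwrite('pics/ov9.png',big)
b=cv2.imread('pics/s9.png')[140:280,290:430];cv2.imwrite('pics/z14.png',cv2.resize(b,None,fx=4,fy=4,interpolation=2))
E
```

```text
[0.52107327 0.1237677  0.28763557] [-0.91908787  0.48393608  0.12759397] 0.07505691009734808
```

View pics/ov9.png

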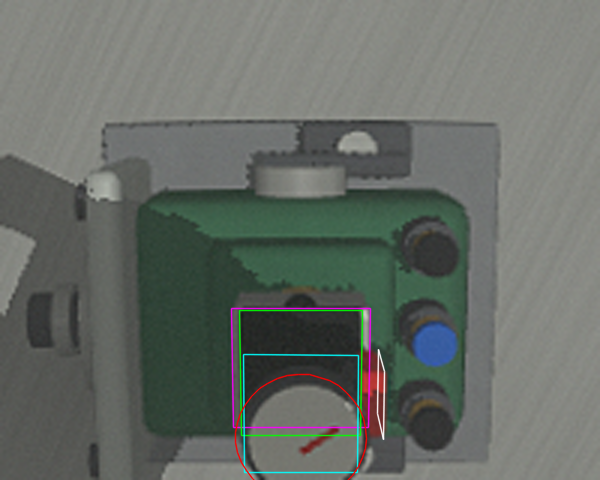

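View pics/z14.png

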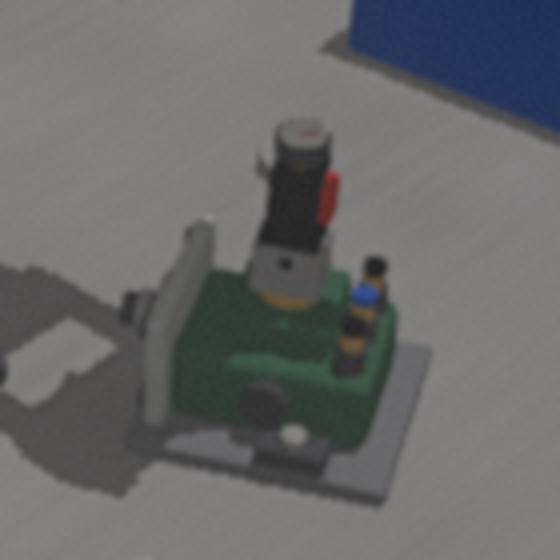

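View pics/t9.png

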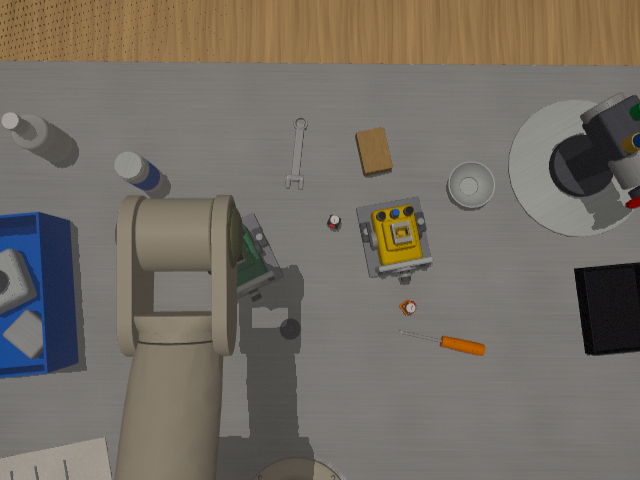

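```bash
python3 -c "
from h import *
close_job()"
```

```text
the job is handed in; nothing more can be done
```

I moved the adapter from the yellow pump to the green one, and my last checks show it home and latched. The job is handed in, about 12 s into the 45 s allowed. It reports no verdict.

- **Removal:** I pinched the button fully in and pulled the adapter straight up. Wrist-force readings stayed under about 6 N.
- **Insertion:** I found the green port with the wrist camera. The camera put the rim at 123–126 mm above the bench. By feel, the shoulder stopped at a height that puts the rim near 125 mm, so the two agree.
- **Force:** Pressing down peaked at about 20 N, with about 7 N sideways. I backed off to about 12.5 N, then opened the fingers in small steps.
- **Last checks:**
  - The shoulder sits on the rim, upright and in line with the fitted port.
  - The red button is fully out, as far as it was in the yellow port at the start. It could only spring out that far with the barb latched.
  - The gripper is clear, about 150 mm above where it let go.
  - In the last top picture the wrench, box, dish, screwdriver, gear and spray can are where they were. The arm hid the bearing, but nothing went near it.
- **Not checked or not matching:** I made no tug test. The camera fits disagreed slightly, by about 0.5 mm sideways. The gripper also read about 28 mm at 50 N, where 30 mm was expected.

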